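Chuck a roller axle and hold it drawn out of its bearing with the cam lever

ROBOT

A 6-joint arm with a two-finger parallel gripper is mounted at the origin on a cart in front of the work surface, level with it; the furniture and walls round the work are solid. World frame = base frame: x ahead of the robot, y to its left, z up, the work surface at z = 0. Lengths are in m, angles in rad, forces in N, time in s.
With the tool pointing down it reaches from about 0.3 to 0.775 m from the base axis. Payload 14.6 kg.
Tool frame: the origin (TCP) lies at the very end of the fingers, on their centre line; the grasp point (between the pads) lies 19 mm behind it; x points along the fingers, y is the direction in which the jaws open and shut, and the axes are right-handed (so a half turn about x gives the same grasp; the last joint's range is limited). The gripper opens to 94 mm and grips with 3 to 60 N. Pads are 16 mm wide; open, the fingers measure 119 mm over their backs; the gripper's body (75 mm by 177 mm) begins 78 mm behind the grasp point.
Start: joints at [-1.354, 0.3, 1.521, -0, 1.321, -0.067], TCP at [0.154, -0.528, 0.205] pointing down, gripper open.
Joint ranges: [-3.03, 3.03], [-0.79, 2.21], [0.23, 2.52], [-1.04, 4.18], [0, 3.07], [-2.55, 2.55]. Speed limits (rad/s): [2.22, 2.22, 2.57, 3.14, 3.14, 3.14].

INTERFACE

Orientations are given as [roll, pitch, yaw] about the fixed x, y, z axes, in that order (R = Rz(yaw) Ry(pitch) Rx(roll)).
In Python, from station import ctrl, viewer, hand_in gives the robot as it stands. The module is installed in compiled form; this text tells all that it offers.
- The arm moves only by the tool play_rows, never from a script. Its argument "deltas" is a list that holds one entry, the list of rows, each a list of 7 numbers: the shift along the tool's x, y, z in mm, then the turn, a rotation vector about the tool's x, y, z in rad, then the finger opening in mm, from 0 to 94. In form: [[[dx, dy, dz, ax, ay, az, gripper], ...]]. A call has 1 to 10 rows; each row shifts and turns the commanded pose from where the row before left it, along the tool's axes as they then stand; what a row does not reach is not made up. A row lasts 1/10 s, in which the tool goes at most 50 mm and 8.59 degrees, less where a joint would pass 70% of its speed; a pose out of reach is approached as far as the arm can. A call with a gripper value outside its range is refused whole. The fingers move at their own pace and stop on an object; "grip_force" is the grip in N (left out, the last holds). Time passes only in rows, so rows that do not move let the fingers close. It gives the time, the measured TCP pose, the force and the opening at its end, in the units of the state.
- ctrl.get_obs(): the state, without advancing time (a new reading comes with each control period).
- viewer.camera(name): name is "scene" or "top" or "wrist"; returns a dict with "img" (384x512x3 uint8, red, green, blue), "fx", "fy", "cx", "cy" (pixels), "rvec" (rotation vector, rad) and "tvec" (3), from world to camera coordinates, as OpenCV has them. Camera axes: x right, y down, z forward; pixel columns grow to the right and rows downward; lengths in m; the calibration is good to about 2 mm. A picture is of the moment at which its call begins. There is no depth.
- hand_in(): hands the job in, once; it reports no verdict.
The state is a dict: "time_s": time; "qpos": joint angles; "joint_vel": joint speeds; "tau": joint torques, N m; "ee_pos": TCP position; "eef_rot": TCP orientation; "force": force on the tool from outside, world axes, zero at the start; "moment": the same for the moment, N m; "grip_width": finger opening in m.
Only numpy, scipy, OpenCV 4.12 (cv2) and the standard library are available. Lean on these libraries where they do the work, as an engineer would, in place of code of your own. Each camera call takes 0.05 s, during which the arm holds its last target.

TASK

Draw the steel roller axle out of its bearing with the bench puller: turn the knurled chuck sleeve clockwise (seen from above) until the jaws have firmly closed on the axle, and let go of the sleeve. Then swing the cam lever by its red handle up to the highest point of its lift, which is when the lever stands straight up, and keep hold of it there - it is sprung and drops back if let go, so the program finishes while still holding it. The axle must hang clear above the bearing, the bearing must stay in its nest so that it can be slid out, and the spare parts lying around must be left alone.

Things in the scene. Friction and masses are not known exactly. Their poses are not given: they have to be found in the camera images.
- fixture: bench axle puller, fixed to the table: grey base plate 150 x 132 x 14 mm with an steel carriage plate on two pillars. Origin on the table, straight below the chuck's axis; x from the front (open side of the bearing nest) to the back, where the cam shaft lies; y to its left, the lever is on the right (-y); z up
- carriage (a joint): lift of the carriage with the chuck, 0 when down, 0.014 m at most. It is a plate 112 x 122 mm (-32 to +80 mm in the fixture's x) with its top 70 mm above the table when down, pillar caps to 75 mm
- nest_seat (a point): point on the fixture at the centre of the bearing seat, on the chuck's axis, 14 mm above the table (top of the base plate)
- sleeve_turn (a joint): angle of the chuck sleeve, rad: 0 jaws fully open, grows clockwise from above, end stop 1.5, starts at 0 to 0.35. 1 rad moves the three jaws in by 5 mm; they meet the axle at about 1.2. Friction (0.22 N m) keeps it, and the jaws tight, where it is left; once they grip the torque rises steeply, 0.45 N m is ample. Firm: each jaw over 3 N on the axle after letting go
- sleeve_grip (a point): point on the chuck's vertical axis where to grip the sleeve, 101 mm above the table when down: dark knurled sleeve, 46 mm in diameter, from 9 mm above to 22 mm below this point, a yellow stripe to the front at joint 0. Nose and jaw tips reach 20 mm above this point, the axle 37 mm
- cam (a joint): angle of the cam shaft and lever, rad: 0 lever level, pointing to the fixture's front, on its stop (start); grows as the handle swings up and back; pi/2 = straight up = highest lift (lift = 14 mm x sine), past that the carriage sinks again; end stop 2.2. A spring pulls it back to 0 with 0.25 N m at 0, 0.5 N m at pi/2, besides the weight of the carriage
- lever: the hand lever (rod of 10 mm diameter in a plane 76 mm to the right of the chuck's axis, with the red handle); it turns with joint cam about the cam shaft, a level line along the fixture's y, 55 mm behind the chuck's axis and 36 mm above the table. This frame's origin lies on that line, at the fixture's middle (y = 0)
- lever_handle (a point): centre of the red revolving handle on the lever's end: a level barrel along the fixture's y, 24 mm in diameter, 42 mm long, that spins freely on its own pin, so it can be pinched from above between front and back while the lever swings. It lies 130 mm from the cam shaft's line and 106 mm to the right (-y) of the chuck's axis; at the start 75 mm in front of that axis and 36 mm above the table
- axle: plain steel roller axle, 12 mm in diameter, 124 mm long, loose; stands upright in the bearing, through the open chuck. Origin at the centre of its foot, z up along it
- axle_foot (a point): centre of the axle's lower end; 14 mm above the table at the start, the bearing's top being at 24 mm
- bearing: ball bearing, 32 mm outside, 13.6 mm bore, 10 mm high, loose in the nest under the carriage; origin at the centre of its underside
- jaw_1: one of the three steel chuck jaws
- jaw_2: one of the three steel chuck jaws
- jaw_3: one of the three steel chuck jaws
- roller_a: spare dark rubber roller, 39 mm across, 42 mm high, standing behind the puller; bystander, origin at its underside
- roller_b: a second spare roller like it; bystander
- new_bearing: new bearing, 32 mm across, 10 mm high, lying in front and to the left of the puller; bystander

How it is judged:
By the outcome, as a careful person would: the job done as asked, in the order asked, and still so for the second after the job is handed in, while the arm keeps its last pose, push and grip.
It also fails if it takes over 54 s, if anything falls off the work surface, if the arm or the gripper's body presses on something with over 40 N, if the wrist force passes 120 N, or if a joint passes its speed limit or range.

## Working session

There is one attempt and no reset: what is moved stays moved. The work goes in short steps, Python scripts to look and compute and a tool call to move; the robot and the scene stay as the last step left them, time stands still between calls to the robot, and variables do not carry over. Pictures are saved under pics/ and viewed, and the job is handed in when it is done.

Besides the shell and the picture viewer there is one more tool, called after ">>>" as name([rows], argument=value, ...), one row to a line, values as JSON. play_rows: Moves the arm, as the interface text tells. Its arguments: {"type":"object","properties":{"deltas":{"type":"array","items":{"type":"array","items":{"type":"array","items":{"type":"number"}}}},"grip_force":{"type":"number"}},"required":["deltas"]}

```bash
mkdir -p pics; cat > h.py <<'E'
import numpy as np, cv2
from station import ctrl, viewer, hand_in
def shot(n,f):
    c=viewer.camera(n); cv2.imwrite('pics/'+f,cv2.cvtColor(c['img'],cv2.COLOR_RGB2BGR))
    np.savez('pics/'+f[:-4]+'.npz',**c); return c
def load(f): 
    d=np.load('pics/'+f+'.npz'); return {k:d[k] for k in d}
def ray(c,u,v):
    R=cv2.Rodrigues(np.array(c['rvec'],float))[0]; o=-R.T@np.array(c['tvec'],float)
    d=R.T@np.array([(u-c['cx'])/c['fx'],(v-c['cy'])/c['fy'],1.]); return o,d/np.linalg.norm(d)
def onz(c,u,v,z):
    o,d=ray(c,u,v); return o+d*(z-o[2])/d[2]
def proj(c,P):
    return cv2.projectPoints(np.array(P,float).reshape(-1,3),np.array(c['rvec'],float),np.array(c['tvec'],float),np.array([[c['fx'],0,c['cx']],[0,c['fy'],c['cy']],[0,0,1.]]),None)[0].reshape(-1,2)
E
python3 - <<'E'
from h import *
for n in ['scene','top','wrist']: c=shot(n,n+'0.png'); o,_=ray(c,0,0); print(n,o,c['fx'],c['tvec'])
print(ctrl.get_obs())
E
```

```text
scene [0.25174024 0.46225409 0.58697461] 454.66094825928445 [0.44106804 0.32174215 0.56879887]
top [ 0.50234859 -0.15180433  0.93899613] 401.09964097465115 [-0.18757939  0.59946628  0.87325056]
wrist [ 0.22152642 -0.50864306  0.38440755] 277.9237949365126 [-0.55022495 -0.02376907  0.39019023]
{'time_s': 0.15, 'qpos': array([-1.35362280e+00,  3.00331949e-01,  1.52142626e+00,  2.38100626e-05,
        1.32072829e+00, -6.66473803e-02]), 'joint_vel': array([ 0.00159885, -0.00308426, -0.00284305,  0.00180145,  0.00048559,
        0.00087475]), 'tau': array([ 2.35601165e-04, -5.31961942e+01, -3.52821279e+01,  7.08400179e-02,
        2.36436690e-02, -7.32180320e-05]), 'ee_pos': array([ 0.15394848, -0.52780353,  0.20502816]), 'eef_rot': array([-1.66324141,  1.56990219,  1.76216625]), 'force': array([ 1.32097832, -0.04133398, -0.197924  ]), 'moment': array([-0.02635114, -0.03682426, -0.03112733]), 'grip_width': 0.09429758779521952}
```

View pics/scene0.png

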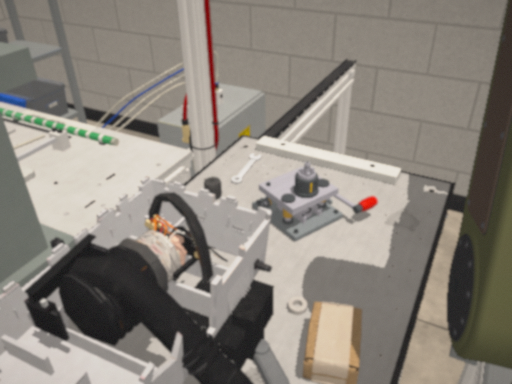

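View pics/top0.png

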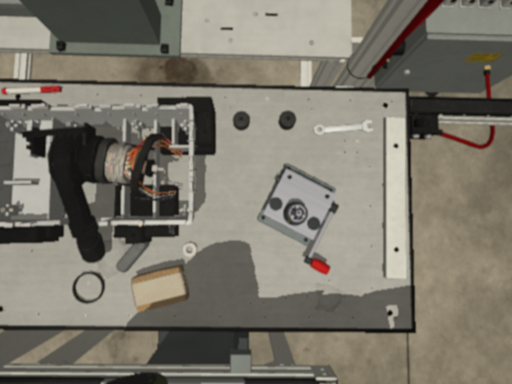

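View pics/wrist0.png

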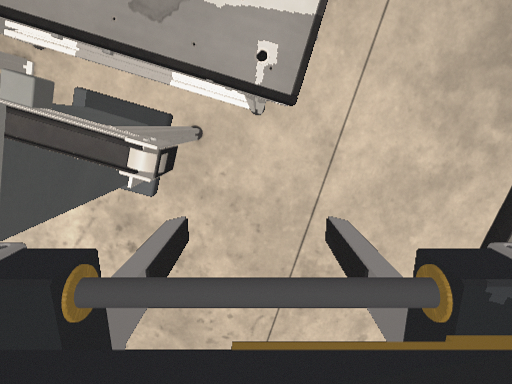

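```bash
python3 - <<'E'
from h import *
c=load('top0');im=cv2.imread('pics/top0.png')
cv2.imwrite('pics/topz.png',cv2.resize(im[155:285,225:365],None,fx=5,fy=4.6*1,interpolation=cv2.INTER_CUBIC)[:600])
s=cv2.imread('pics/scene0.png');cv2.imwrite('pics/scz.png',cv2.resize(s[145:250,245:385],None,fx=5.5,fy=5.5,interpolation=cv2.INTER_CUBIC))
hsv=cv2.cvtColor(im,cv2.COLOR_BGR2HSV)
for f in ['top0','scene0']:
    c=load(f);im=cv2.imread(f'pics/{f}.png');hsv=cv2.cvtColor(im,cv2.COLOR_BGR2HSV)
    m=(((hsv[...,0]<8)|(hsv[...,0]>172))&(hsv[...,1]>150)&(hsv[...,2]>90)).astype(np.uint8)
    n,l,st,ce=cv2.connectedComponentsWithStats(m)
    for i in range(1,n):
        if st[i,4]>40:
            r=cv2.minAreaRect(np.argwhere(l==i)[:,::-1].astype(np.float32)); print(f,st[i],ce[i],r,onz(c,*ce[i],.036))
c=load('top0')
for u,v,z in [(296,213,.12),(241,120,.042),(287,120,.042),(190,250,.01)]: print(onz(c,u,v,z))
print(proj(c,[[0,0,0],[.1,0,0],[0,.1,0]]))
E
```

```text
top0 [486  75   5  23  72] [488.125       86.20833333] ((488.1123352050781, 86.02153778076172), (22.132537841796875, 3.2172610759735107), 86.8201675415039) [ 0.83602548 -0.72458722  0.036     ]
top0 [41 86 20  6 94] [50.10638298 88.86170213] ((50.429962158203125, 88.87937927246094), (4.927885055541992, 18.96299934387207), 86.42366790771484) [0.803117   0.29638022 0.036     ]
top0 [442 133  51  15 161] [465.63354037 141.06832298] ((466.6643371582031, 140.65577697753906), (50.248374938964844, 10.642075538635254), 6.072456359863281) [ 0.70256067 -0.66477381  0.036     ]
top0 [311 259  18  15 170] [319.63529412 265.75882353] ((319.7000427246094, 265.60003662109375), (18.782970428466797, 9.391485214233398), 26.56505012512207) [ 0.41302509 -0.32263581  0.036     ]
scene0 [205   0  12 123 390] [210.35641026  57.23333333] ((211.07058715820312, 60.917640686035156), (122.40760040283203, 4.141610622406006), 85.60128784179688) [ 1.23878905 -1.01308453  0.036     ]
scene0 [184  98   3  22  43] [184.65116279 108.88372093] ((185.0, 108.5), (21.0, 2.0), 90.0) [ 1.03975734 -0.55801285  0.036     ]
scene0 [215 125   3  20  49] [215.89795918 133.97959184] ((216.0, 134.5), (19.0, 2.0), 90.0) [ 0.86703441 -0.45736786  0.036     ]
scene0 [360 197  17  13 148] [368.08783784 202.62162162] ((368.5000305175781, 202.5), (9.391485214233398, 16.546903610229492), 63.43495178222656) [ 0.41228318 -0.32681384  0.036     ]
[ 0.52665938 -0.25843866  0.12      ]
[ 0.73889187 -0.14149754  0.042     ]
[ 0.74136209 -0.24693347  0.042     ]
[ 0.44199963 -0.03106898  0.01      ]
[[169.46629863 455.18063141]
 [171.24505931 406.66996467]
 [123.13583618 455.20347865]]
```

View pics/topz.png

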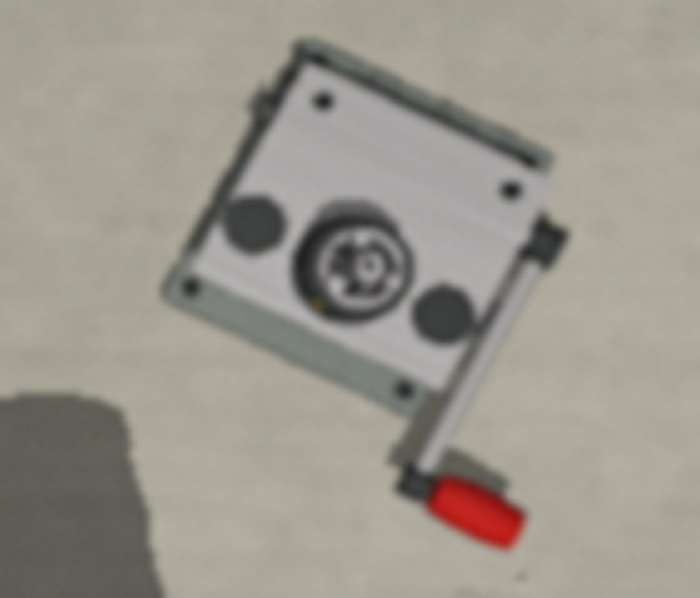

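View pics/scz.png

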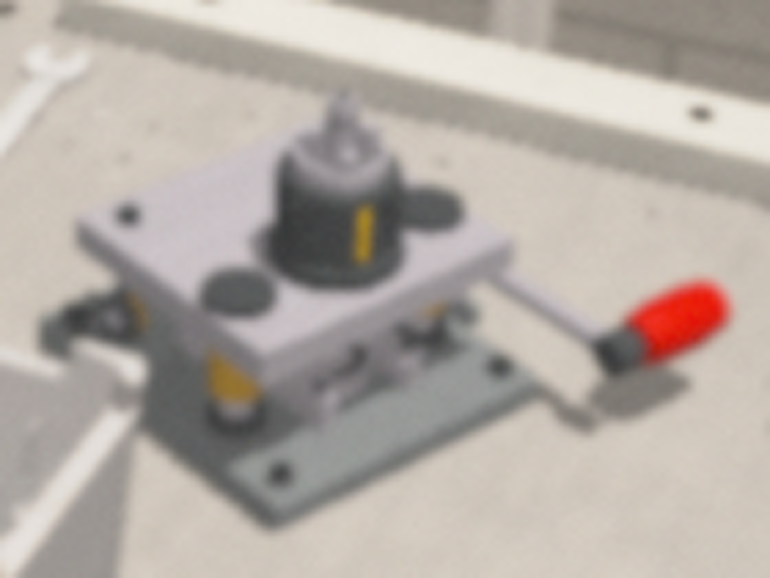

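```bash
python3 - <<'E'
from h import *
t=load('top0');s=load('scene0')
def tri(a,b):
    o1,d1=a;o2,d2=b
    A=np.stack([d1,-d2],1);x=np.linalg.lstsq(A,o2-o1,rcond=None)[0]
    p,q=o1+d1*x[0],o2+d2*x[1];return (p+q)/2,np.linalg.norm(p-q)
print('axle tip',onz(t,299,212.6,.138),onz(s,307.7,162.6,.138),tri(ray(t,299,212.6),ray(s,307.7,162.6)))
print('handle',tri(ray(t,319.65,265.7),ray(s,368.3,202.6)))
# sleeve top outline: nose ellipse centre
print('caps', [onz(t,225+u/5,155+v/4.6,.075) for u,v in [(255,224),(443,315)]])
H=np.array([.4127,-.3247]);
for C in [np.array([.527,-.2615]),np.array([.525,-.260])]:
    d=H-C;print(np.hypot(*d),np.hypot(.075,.106), np.degrees(np.arctan2(d[1],d[0])-np.arctan2(-.106,-.075)))
for n in ['scene','top']: 
    c=load(n+'0')
    print(n)
E
```

```text
axle tip [ 0.52702053 -0.26210697  0.138     ] [ 0.52593249 -0.26056719  0.138     ] (array([ 0.52684818, -0.26234987,  0.13683685]), np.float64(0.0004479126453850575))
handle (array([ 0.41223477, -0.32255537,  0.03872183]), np.float64(0.002479667804540333))
caps [array([ 0.54729945, -0.22092017,  0.075     ]), array([ 0.50613812, -0.30239214,  0.075     ])]
0.13060907319171972 0.12984991336154214 -25.779231159293868
0.12960470670465637 0.12984991336154214 -24.771026899607804
scene
top
```

```bash
cat >> h.py <<'E'
from scipy.spatial.transform import Rotation as Rn
C=np.array([.5268,-.2618]);YAW=-.4677
ex=np.array([np.cos(YAW),np.sin(YAW),0]);ey=np.array([-ex[1],ex[0],0])
def fx(p): return np.r_[C,0]+ex*p[0]+ey*p[1]+np.array([0,0,p[2]])
def st():
    o=ctrl.get_obs();R=Rn.from_euler('xyz',o['eef_rot']).as_matrix();return o,R
def delta(target,ydir=None):
    o,R=st();d=R.T@(np.array(target)-o['ee_pos'])*1000
    print('tool delta mm',d.round(1),'t',o['time_s'],'q',o['qpos'].round(3),'pos',o['ee_pos'].round(4),'F',o['force'].round(1),'M',o['moment'].round(2),'w',o['grip_width'].round(4))
    print(R.round(4))
    if ydir is not None:
        # target R: x=-z world, y=+-ydir
        for s in (1,-1):
            x=np.array([0,0,-1.]);y=s*np.array(ydir);Rt=np.stack([x,y,np.cross(x,y)],1)
            print('rotvec tool',s,Rn.from_matrix(R.T@Rt).as_rotvec().round(4))
E
python3 - <<'E'
from h import *
delta(fx([0,0,.2]),ex)
delta(fx([0,0,.2]),ey)
E
```

```text
Traceback (most recent call last):
  File "h.py", line 23, in delta
    print('tool delta mm',d.round(1),'t',o['time_s'],'q',o['qpos'].round(3),'pos',o['ee_pos'].round(4),'F',o['force'].round(1),'M',o['moment'].round(2),'w',o['grip_width'].round(4))
                                                                                                                                                            ^^^^^^^^^^^^^^^^^^^^^
AttributeError: 'float' object has no attribute 'round'
```

```bash
sed -i "s/o\['grip_width'\].round(4)/round(float(o['grip_width']),4)/" h.py
python3 - <<'E'
from h import *
delta(fx([0,0,.2]),ex)
delta(fx([0,0,.2]),ey)
E
```

```text
tool delta mm [   5.2 -151.  -432.4] t 0.15 q [-1.354  0.3    1.521  0.     1.321 -0.067] pos [ 0.1539 -0.5278  0.205 ] F [ 1.3 -0.  -0.2] M [-0.03 -0.04 -0.03] w 0.0943
[[-2.0e-04  2.8e-01 -9.6e-01]
 [ 9.0e-04 -9.6e-01 -2.8e-01]
 [-1.0e+00 -9.0e-04 -1.0e-04]]
rotvec tool 1 [-8.193e-01 -4.000e-04  8.000e-04]
rotvec tool -1 [2.3223e+00 1.0000e-03 5.0000e-04]
tool delta mm [   5.2 -151.  -432.4] t 0.15 q [-1.354  0.3    1.521  0.     1.321 -0.067] pos [ 0.1539 -0.5278  0.205 ] F [ 1.3 -0.  -0.2] M [-0.03 -0.04 -0.03] w 0.0943
[[-2.0e-04  2.8e-01 -9.6e-01]
 [ 9.0e-04 -9.6e-01 -2.8e-01]
 [-1.0e+00 -9.0e-04 -1.0e-04]]
rotvec tool 1 [-2.3901e+00 -1.1000e-03  3.0000e-04]
rotvec tool -1 [7.515e-01 3.000e-04 9.000e-04]
```

>>> play_rows([
  [[0.5,-15.1,-43.2,0,0,0,94],[0.5,-15.1,-43.2,0,0,0,94],[0.5,-15.1,-43.2,0,0,0,94],[0.5,-15.1,-43.2,0,0,0,94],[0.5,-15.1,-43.2,0,0,0,94],[0.5,-15.1,-43.2,0,0,0,94],[0.5,-15.1,-43.2,0,0,0,94],[0.5,-15.1,-43.2,0,0,0,94],[0.5,-15.1,-43.2,0,0,0,94],[0.5,-15.1,-43.2,0,0,0,94]],
], grip_force=50)

```text
time_s: 1.15
ee_pos: [0.5277, -0.2606, 0.2003]
eef_rot: [-0.778, 1.571, 2.648]
force: [0.1, -1.1, 0.0]
grip_width: 0.0937
```

>>> play_rows([
  [[0,0,0,-0.149,0,0,94],[0,0,0,-0.149,0,0,94],[0,0,0,-0.149,0,0,94],[0,0,0,-0.149,0,0,94],[0,0,0,-0.149,0,0,94],[0,0,0,-0.149,0,0,94],[0,0,0,-0.149,0,0,94],[0,0,0,-0.149,0,0,94],[0,0,0,-0.149,0,0,94],[0,0,0,-0.149,0,0,94]],
])

```text
time_s: 2.15
ee_pos: [0.5263, -0.262, 0.2002]
eef_rot: [-2.298, 1.57, 2.624]
force: [-0.5, -0.9, 0.3]
grip_width: 0.094
```

```bash
python3 - <<'E'
from h import *
delta(fx([0,0,.2]),ex)
for n in ['wrist','scene']: shot(n,n+'1.png')
E
```

```text
tool delta mm [ 0.2  0.5 -0.1] t 2.15 q [-0.524  0.389  1.414 -0.     1.339 -0.733] pos [ 0.5263 -0.262   0.2002] F [-0.5 -0.9  0.3] M [-0.07 -0.05 -0.  ] w 0.094
[[-5.000e-04  9.782e-01  2.076e-01]
 [ 3.000e-04  2.076e-01 -9.782e-01]
 [-1.000e+00 -4.000e-04 -4.000e-04]]
rotvec tool 1 [ 6.768e-01 -2.000e-04  5.000e-04]
rotvec tool -1 [-2.4648e+00 -7.0000e-04 -3.0000e-04]
```

View pics/wrist1.png

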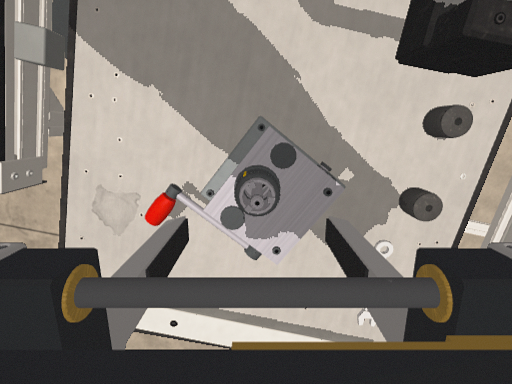

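View pics/scene1.png

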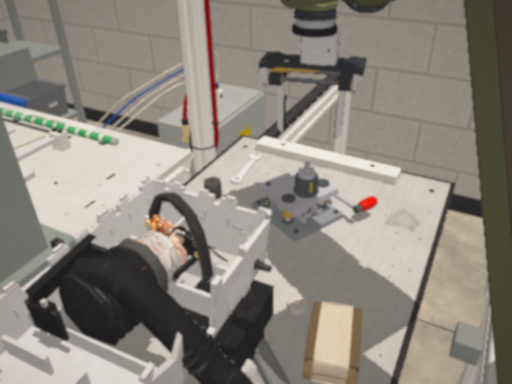

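```bash
python3 - <<'E'
from h import *
c=load('wrist1');im=cv2.imread('pics/wrist1.png')
cv2.imwrite('pics/wz.png',cv2.resize(im[110:270,140:350],None,fx=3.8,fy=3.7,interpolation=cv2.INTER_CUBIC))
hsv=cv2.cvtColor(im,cv2.COLOR_BGR2HSV)
m=(((hsv[...,0]<8)|(hsv[...,0]>172))&(hsv[...,1]>150)&(hsv[...,2]>60)).astype(np.uint8);m[240:]=0
yx=np.argwhere(m);r=cv2.minAreaRect(yx[:,::-1].astype(np.float32));print(r,onz(c,*r[0],.036),'pred',fx([-.075,-.106,.036]))
m=((hsv[...,0]>15)&(hsv[...,0]<35)&(hsv[...,1]>140)).astype(np.uint8);m[:150]=0;m[200:]=0;m[:,:225]=0;m[:,290:]=0
yx=np.argwhere(m);p=yx.mean(0)[::-1];q=onz(c,*p,.1);print('stripe',p,len(yx),q); d=q[:2]-C
print(np.hypot(*d),'angle cw from front',np.arctan2(-ex[1],-ex[0])-np.arctan2(d[1],d[0]))
print(proj(c,[fx([0,0,.138]),fx([0,0,.110]),fx([0,0,.121])]))
E
```

```text
((159.4199981689453, 209.44000244140625), (18.799999237060547, 34.20000076293945), 36.869895935058594) [ 0.41242894 -0.32382296  0.036     ] pred [ 0.41206598 -0.32260382  0.036     ]
stripe [244.28571429 173.71428571] 14 [ 0.5110208  -0.24398031  0.1       ]
0.023801773365412726 angle cw from front 0.378354373584175
[[255.65843538 203.46816759]
 [255.78206103 195.85272472]
 [255.73649179 198.65982778]]
```

View pics/wz.png

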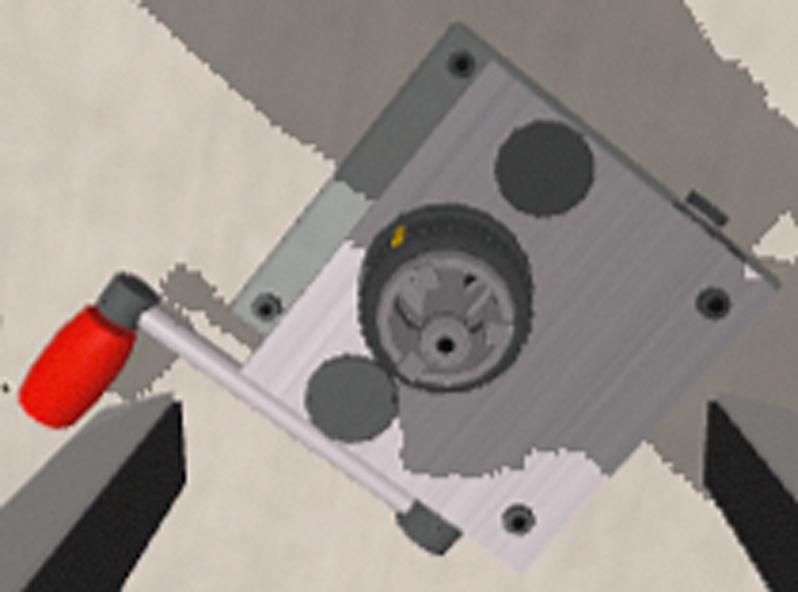

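>>> play_rows([
  [[15,0.5,0,0,0,0,94],[20,0,0,0,0,0,94],[20,0,0,0,0,0,94],[20,0,0,0,0,0,80],[20,0,0,0,0,0,70],[14,0,0,0,0,0,70],[8,0,0,0,0,0,70],[0,0,0,0,0,0,60],[0,0,0,0,0,0,54]],
])

```text
time_s: 3.15
ee_pos: [0.5273, -0.2622, 0.0842]
eef_rot: [0.843, 1.57, -0.526]
force: [1.1, 0.4, 0.2]
grip_width: 0.0574
```

```bash
python3 - <<'E'
from h import *
delta(fx([0,0,.083]))
for n in ['wrist','scene']: 
    c=shot(n,n+'2.png')
s=cv2.imread('pics/scene2.png');cv2.imwrite('pics/scz2.png',cv2.resize(s[90:250,230:390],None,fx=3.7,fy=3.7,interpolation=cv2.INTER_CUBIC))
E
```

```text
tool delta mm [ 1.2 -0.4 -0.4] t 3.15 q [-0.524  0.507  1.529 -0.     1.105 -0.726] pos [ 0.5273 -0.2622  0.0842] F [1.1 0.4 0.2] M [-0.05 -0.12  0.02] w 0.0574
[[ 8.000e-04  9.796e-01  2.008e-01]
 [-5.000e-04  2.008e-01 -9.796e-01]
 [-1.000e+00  7.000e-04  6.000e-04]]
```

View pics/wrist2.png

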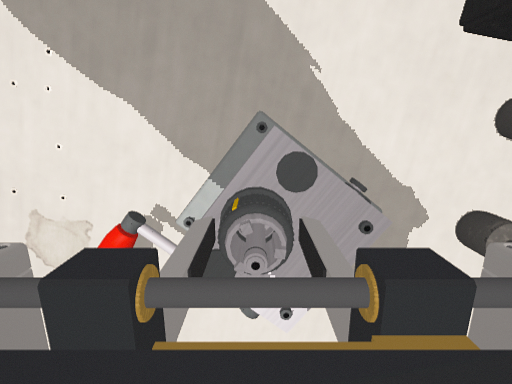

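View pics/scz2.png

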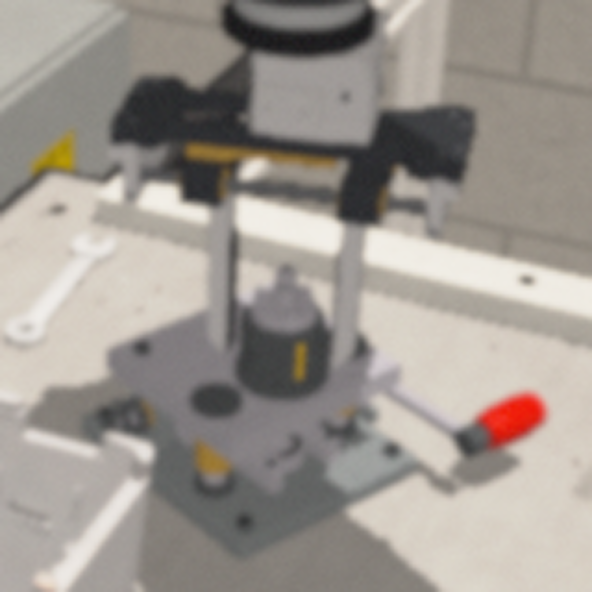

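>>> play_rows([
  [[0,0,0,0,0,0,40],[0,0,0,0,0,0,40],[0,0,0,0,0,0,40],[0,0,0,0,0,0,40]],
], grip_force=50)

```text
time_s: 3.65
ee_pos: [0.5266, -0.2622, 0.0839]
eef_rot: [-1.216, 1.57, -2.584]
force: [-5.9, -1.0, 5.6]
grip_width: 0.0427
```

```bash
python3 - <<'E'
from h import *
delta(fx([0,0,.083]))
E
```

```text
tool delta mm [ 0.9  0.2 -0.3] t 3.65 q [-5.240e-01  5.070e-01  1.530e+00 -1.000e-03  1.105e+00 -7.270e-01] pos [ 0.5266 -0.2622  0.0839] F [-5.9 -1.   5.6] M [-0.12  1.    0.07] w 0.0427
[[-5.000e-04  9.795e-01  2.015e-01]
 [-3.000e-04  2.015e-01 -9.795e-01]
 [-1.000e+00 -5.000e-04  2.000e-04]]
```

>>> play_rows([
  [[0,0,0,0.05,0,0,40],[0,0,0,0.1,0,0,40],[0,0,0,0.1,0,0,40],[0,0,0,0.1,0,0,40],[0,0,0,0.1,0,0,40],[0,0,0,0.05,0,0,40]],
])

```text
time_s: 4.25
ee_pos: [0.526, -0.2621, 0.0838]
eef_rot: [-1.267, 1.569, -3.139]
force: [-11.0, -0.8, 8.0]
grip_width: 0.0422
```

```bash
python3 - <<'E'
from h import *
delta(fx([0,0,.083]),ex)
for n in ['wrist','scene']: 
    c=shot(n,n+'3.png')
s=cv2.imread('pics/scene3.png');cv2.imwrite('pics/scz3.png',cv2.resize(s[90:250,230:390],None,fx=3.7,fy=3.7,interpolation=cv2.INTER_CUBIC))
E
```

```text
tool delta mm [ 0.8  0.6 -0.6] t 4.25 q [-5.240e-01  5.060e-01  1.531e+00 -1.000e-03  1.106e+00 -2.230e-01] pos [ 0.526  -0.2621  0.0838] F [-11.   -0.8   8. ] M [-0.05  1.97  0.27] w 0.0422
[[-2.000e-03  9.551e-01 -2.963e-01]
 [-0.000e+00 -2.963e-01 -9.551e-01]
 [-1.000e+00 -1.900e-03  6.000e-04]]
rotvec tool 1 [0.1669 0.0007 0.0018]
rotvec tool -1 [-2.9747e+00 -2.7000e-03  1.1000e-03]
```

View pics/wrist3.png

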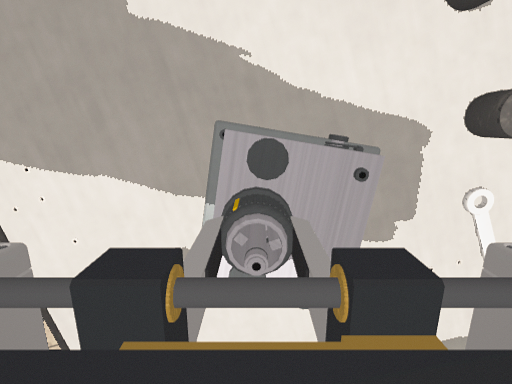

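View pics/scz3.png

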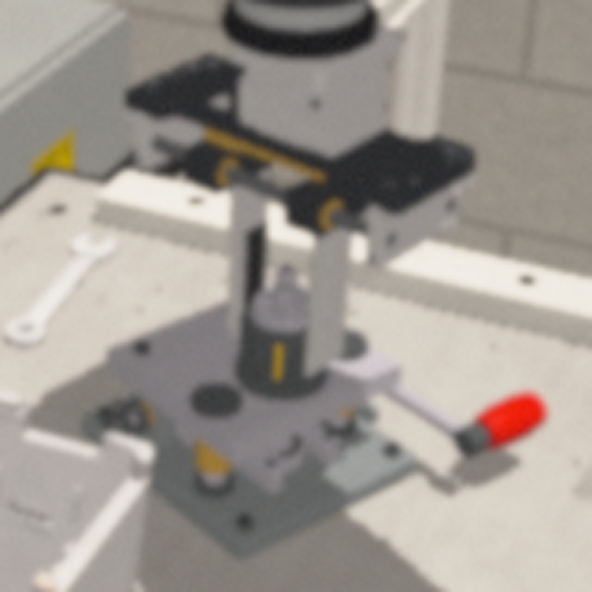

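>>> play_rows([
  [[0,-0.5,0,0.1,0,0,40],[0,-0.5,0,0.1,0,0,40],[0,0,0,0.1,0,0,40],[0,0,0,0.0,0,0,40]],
])

```text
time_s: 4.75
ee_pos: [0.5256, -0.2619, 0.0839]
eef_rot: [-0.299, 1.57, -2.471]
force: [-5.9, -1.0, 5.3]
grip_width: 0.0423
```

```bash
python3 - <<'E'
from h import *
delta(fx([0,0,.083]),ex)
E
```

```text
tool delta mm [ 0.9  0.9 -0.8] t 4.75 q [-5.240e-01  5.050e-01  1.533e+00 -1.000e-03  1.104e+00  7.700e-02] pos [ 0.5256 -0.2619  0.0839] F [-5.9 -1.   5.3] M [-0.25  1.2  -0.21] w 0.0423
[[-6.000e-04  8.249e-01 -5.653e-01]
 [-4.000e-04 -5.653e-01 -8.249e-01]
 [-1.000e+00 -2.000e-04  7.000e-04]]
rotvec tool 1 [-0.1331  0.0007  0.0003]
rotvec tool -1 [ 3.0085e+00  4.0000e-04 -1.0000e-03]
```

>>> play_rows([
  [[0,-0.4,0,0.05,0,0,40],[0,0,0,0.05,0,0,40],[0,0,0,0,0,0,40]],
])

```text
time_s: 5.05
ee_pos: [0.5255, -0.2619, 0.0839]
eef_rot: [0.703, 1.57, -1.566]
force: [-4.2, -3.2, 5.1]
grip_width: 0.0426
```

```bash
python3 - <<'E'
from h import *
delta(fx([0,0,.083]),ex)
E
```

```text
tool delta mm [ 0.9  0.9 -0.9] t 5.05 q [-5.240e-01  5.040e-01  1.534e+00 -1.000e-03  1.103e+00  1.740e-01] pos [ 0.5255 -0.2619  0.0839] F [-4.2 -3.2  5.1] M [-0.5   0.88  0.01] w 0.0426
[[ 0.000e+00  7.659e-01 -6.430e-01]
 [-8.000e-04 -6.430e-01 -7.659e-01]
 [-1.000e+00  5.000e-04  6.000e-04]]
rotvec tool 1 [-0.2307  0.0007 -0.0005]
rotvec tool -1 [ 2.9109e+00 -7.0000e-04 -1.0000e-03]
```

>>> play_rows([
  [[0,0,0,0.05,0,0,40],[0,0,0,0.05,0,0,40],[0,0,0,0,0,0,40]],
])

```text
time_s: 5.35
ee_pos: [0.5254, -0.2618, 0.0839]
eef_rot: [0.423, 1.57, -1.945]
force: [-6.0, -2.3, 4.8]
grip_width: 0.0422
```

```bash
python3 - <<'E'
from h import *
delta(fx([0,0,.083]),ex)
for n in ['wrist']: 
    c=shot(n,n+'4.png')
E
```

```text
tool delta mm [ 0.9  1.  -1. ] t 5.35 q [-5.240e-01  5.040e-01  1.534e+00 -1.000e-03  1.103e+00  2.740e-01] pos [ 0.5254 -0.2618  0.0839] F [-6.  -2.3  4.8] M [-0.37  1.04  0.36] w 0.0422
[[-3.000e-04  6.983e-01 -7.158e-01]
 [-8.000e-04 -7.158e-01 -6.983e-01]
 [-1.000e+00  4.000e-04  8.000e-04]]
rotvec tool 1 [-3.3e-01  8.0e-04 -2.0e-04]
rotvec tool -1 [ 2.8116e+00 -3.0000e-04 -1.2000e-03]
```

View pics/wrist4.png

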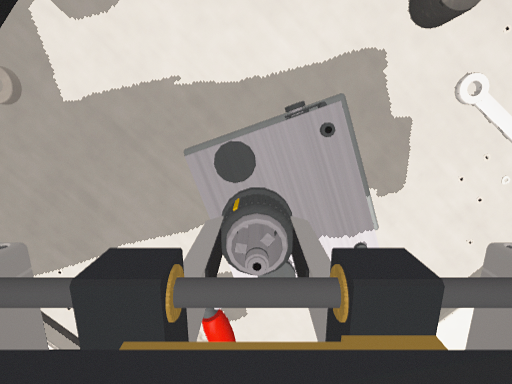

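>>> play_rows([
  [[0,0,0,0.04,0,0,40],[0,0,0,0,0,0,40]],
], grip_force=58)

```text
time_s: 5.6
ee_pos: [0.5254, -0.2617, 0.0839]
eef_rot: [0.253, 1.57, -2.155]
force: [-5.7, -2.4, 5.6]
grip_width: 0.0425
```

```bash
python3 - <<'E'
from h import *
delta(fx([0,0,.083]))
E
```

```text
tool delta mm [ 0.9  1.  -1. ] t 5.6 q [-5.240e-01  5.040e-01  1.534e+00 -1.000e-03  1.103e+00  3.130e-01] pos [ 0.5254 -0.2617  0.0839] F [-5.7 -2.4  5.6] M [-0.37  1.12  0.56] w 0.0425
[[-5.000e-04  6.697e-01 -7.427e-01]
 [-7.000e-04 -7.427e-01 -6.697e-01]
 [-1.000e+00  2.000e-04  8.000e-04]]
```

>>> play_rows([
  [[0,0,0,0.04,0,0,40],[0,0,0,0,0,0,40]],
])

```text
time_s: 5.8
ee_pos: [0.5254, -0.2617, 0.0839]
eef_rot: [0.174, 1.57, -2.273]
force: [-6.6, -1.9, 5.3]
grip_width: 0.0422
```

```bash
python3 - <<'E'
from h import *
delta(fx([0,0,.083]))
c=shot('wrist','wrist5.png')
E
```

```text
tool delta mm [ 0.9  1.  -1. ] t 5.8 q [-5.240e-01  5.040e-01  1.534e+00 -1.000e-03  1.104e+00  3.530e-01] pos [ 0.5254 -0.2617  0.0839] F [-6.6 -1.9  5.3] M [-0.28  1.21  0.71] w 0.0422
[[-6.000e-04  6.397e-01 -7.686e-01]
 [-7.000e-04 -7.686e-01 -6.397e-01]
 [-1.000e+00  2.000e-04  1.000e-03]]
```

View pics/wrist5.png

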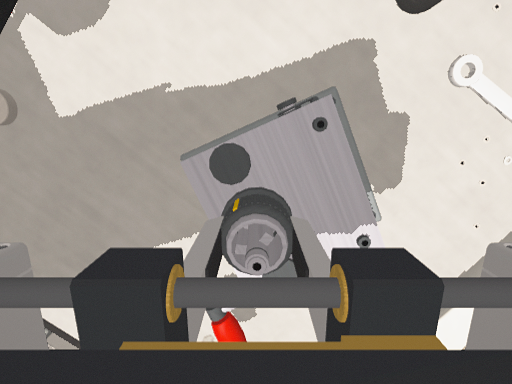

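>>> play_rows([
  [[0,0,0,0,0,0,70],[0,0,0,0,0,0,80],[0,0,0,0,0,0,80],[0,0,0,0,0,0,80]],
])

```text
time_s: 6.25
ee_pos: [0.5257, -0.2613, 0.0834]
eef_rot: [-2.923, 1.571, 0.912]
force: [0.2, -0.0, -0.2]
grip_width: 0.0705
```

```bash
python3 - <<'E'
from h import *
delta(fx([0,0,.2]))
E
```

```text
tool delta mm [-116.6    1.    -0.5] t 6.25 q [-0.524  0.505  1.534  0.     1.102  0.353] pos [ 0.5257 -0.2613  0.0834] F [ 0.2 -0.  -0.2] M [-0.03 -0.03  0.02] w 0.0705
[[ 1.000e-04  6.396e-01 -7.687e-01]
 [ 1.000e-04 -7.687e-01 -6.396e-01]
 [-1.000e+00 -0.000e+00 -1.000e-04]]
```

>>> play_rows([
  [[-10,0,0,0,0,0,80],[-20,0,0,0,0,0,80],[-20,0,0,0,0,0,80],[-20,0,0,0,0,0,80],[-20,0,0,0,0,0,80],[-20,0,0,0,0,0,80],[-6,0,0,0,0,0,80]],
])

```text
time_s: 6.95
ee_pos: [0.5263, -0.2617, 0.2023]
eef_rot: [1.942, 1.567, -0.506]
force: [-0.5, -0.2, -0.4]
grip_width: 0.0798
```

```bash
python3 - <<'E'
from h import *
delta(fx([-.075,-.106,.2]),ex)
c=shot('wrist','wrist6.png');im=cv2.imread('pics/wrist6.png')
cv2.imwrite('pics/wz6.png',cv2.resize(im[130:270,180:340],None,fx=4.2,fy=4.2,interpolation=cv2.INTER_CUBIC))
shot('scene','scene6.png')
E
```

```text
tool delta mm [  2.  -26.2 126.7] t 6.95 q [-0.524  0.385  1.416  0.     1.338  0.353] pos [ 0.5263 -0.2617  0.2023] F [-0.5 -0.2 -0.4] M [ 0.01  0.   -0.  ] w 0.0798
[[ 0.0033  0.6395 -0.7688]
 [-0.0018 -0.7688 -0.6395]
 [-1.      0.0035 -0.0013]]
rotvec tool 1 [-0.4093 -0.0006 -0.0037]
rotvec tool -1 [ 2.7323e+00 -5.1000e-03  9.0000e-04]
```

View pics/wz6.png

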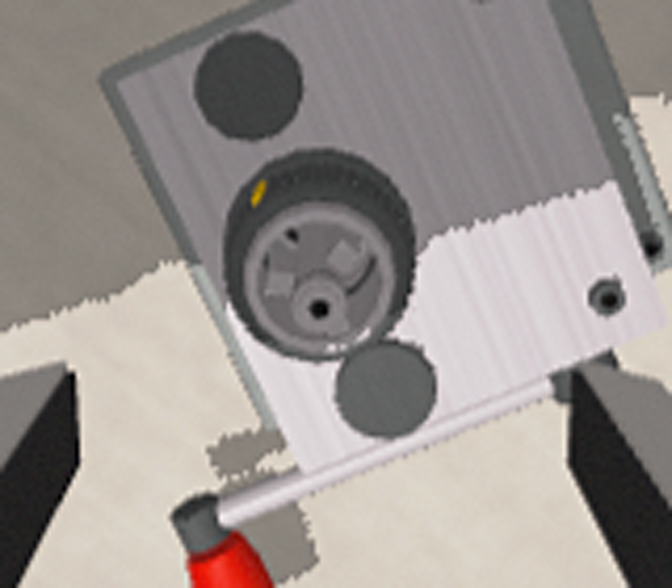

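```bash
python3 - <<'E'
from h import *
for f in ['wrist1','wrist6']:
    c=load(f);im=cv2.imread(f'pics/{f}.png');hsv=cv2.cvtColor(im,cv2.COLOR_BGR2HSV)
    m=((hsv[...,0]>15)&(hsv[...,0]<35)&(hsv[...,1]>110)).astype(np.uint8);m[:150]=0;m[200:]=0;m[:,:225]=0;m[:,290:]=0
    yx=np.argwhere(m);p=yx.mean(0)[::-1]
    for z in (.095,.1,.105):
        q=onz(c,*p,z);d=q[:2]-C;print(f,p,len(yx),z,np.hypot(*d),(np.arctan2(-ex[1],-ex[0])-np.arctan2(d[1],d[0]))%6.283)
E
```

```text
wrist1 [244.5 173.5] 16 0.095 0.02326150098323948 0.3648827190574453
wrist1 [244.5 173.5] 16 0.1 0.02388708861353457 0.39093792034033426
wrist1 [244.5 173.5] 16 0.105 0.024528059145812676 0.4156474249020392
wrist6 [241.         175.69230769] 13 0.095 0.024173553546931056 1.2952807272521096
wrist6 [241.         175.69230769] 13 0.1 0.024701784488631185 1.3262145129827523
wrist6 [241.         175.69230769] 13 0.105 0.02525265082395578 1.3558260398277369
```

>>> play_rows([
  [[0,0,0,-0.1365,0,-0.001,70],[0,0,0,-0.1365,0,-0.001,70],[0,0,0,-0.1365,0,-0.001,70],[0,-18.8,26.5,0,0,0,70],[0,-18.8,26.5,0,0,0,70],[0,-18.8,26.5,0,0,0,70],[0,-18.8,26.5,0,0,0,70],[0,0,0,0,0,0,70],[0,0,0,0,0,0,70]],
])

```text
time_s: 7.95
ee_pos: [0.4105, -0.3222, 0.199]
eef_rot: [-1.832, 1.567, 2.412]
force: [-0.2, 0.1, 0.2]
grip_width: 0.0702
```

```bash
python3 - <<'E'
from h import *
delta(fx([-.075,-.106,.0175]),ex)
c=shot('wrist','wrist7.png')
E
```

```text
tool delta mm [ 1.815e+02  2.300e+00 -1.000e-01] t 7.95 q [-0.736  0.245  1.606 -0.     1.294 -0.267] pos [ 0.4105 -0.3222  0.199 ] F [-0.2  0.1  0.2] M [ 0.04 -0.02  0.04] w 0.0702
[[-0.0029  0.8922 -0.4517]
 [ 0.0026 -0.4517 -0.8922]
 [-1.     -0.0037 -0.001 ]]
rotvec tool 1 [-0.0009 -0.001   0.0037]
rotvec tool -1 [3.1406e+00 5.9000e-03 1.6000e-03]
```

View pics/wrist7.png

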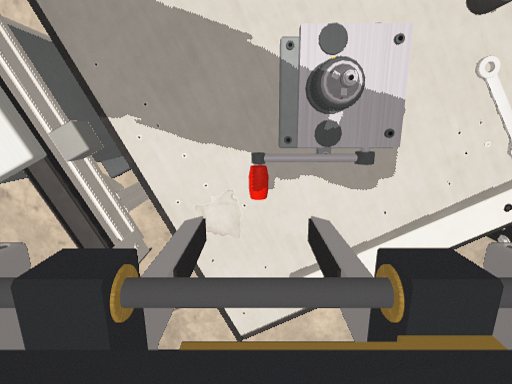

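```bash
python3 - <<'E'
from h import *
c=load('wrist7');im=cv2.imread('pics/wrist7.png');hsv=cv2.cvtColor(im,cv2.COLOR_BGR2HSV)
m=(((hsv[...,0]<8)|(hsv[...,0]>172))&(hsv[...,1]>150)&(hsv[...,2]>60)).astype(np.uint8);m[240:]=0
yx=np.argwhere(m);r=cv2.minAreaRect(yx[:,::-1].astype(np.float32));p=onz(c,*r[0],.038);d=p-fx([0,0,0]);print(r,p,d@ex,d@ey)
E
```

```text
((258.0, 182.0), (34.0, 18.0), 90.0) [ 0.41315142 -0.32235922  0.038     ] -0.07414139621336033 -0.10529231734213472
```

>>> play_rows([
  [[15,0.8,0,0,0,0.0037,70],[22,0.8,0,0,0,0,70],[22,0.7,0,0,0,0,70],[22,0,0,0,0,0,70],[22,0,0,0,0,0,70],[22,0,0,0,0,0,60],[12,0,0,0,0,0,60],[0,0,0,0,0,0,60]],
])

```text
time_s: 8.8
ee_pos: [0.4128, -0.3222, 0.061]
eef_rot: [-2.17, 1.568, 2.075]
force: [-1.0, 0.1, 0.8]
grip_width: 0.0601
```

```bash
python3 - <<'E'
from h import *
delta(fx([-.075,-.106,.0175]),ex)
c=shot('wrist','wrist8.png')
c=shot('scene','scene8.png')
s=cv2.imread('pics/scene8.png');cv2.imwrite('pics/scz8.png',cv2.resize(s[90:250,260:420],None,fx=3.7,fy=3.7,interpolation=cv2.INTER_CUBIC))
E
```

```text
tool delta mm [43.5 -0.4  0.8] t 8.8 q [-7.330e-01  4.130e-01  1.735e+00  1.000e-03  9.970e-01 -2.670e-01] pos [ 0.4128 -0.3222  0.061 ] F [-1.   0.1  0.8] M [-0.02 -0.02 -0.06] w 0.0601
[[-0.0012  0.8931 -0.4499]
 [ 0.0022 -0.4499 -0.8931]
 [-1.     -0.0021 -0.0014]]
rotvec tool 1 [ 0.0011 -0.0014  0.0021]
rotvec tool -1 [-3.1405e+00 -3.3000e-03 -2.3000e-03]
```

View pics/wrist8.png

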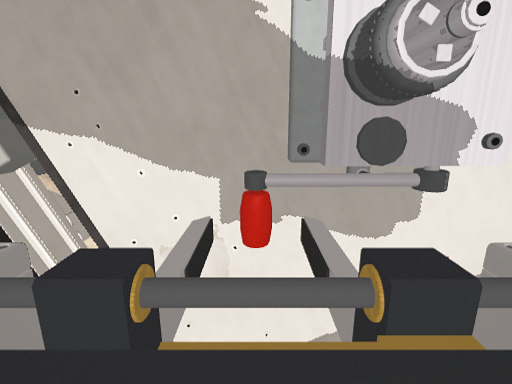

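View pics/scz8.png

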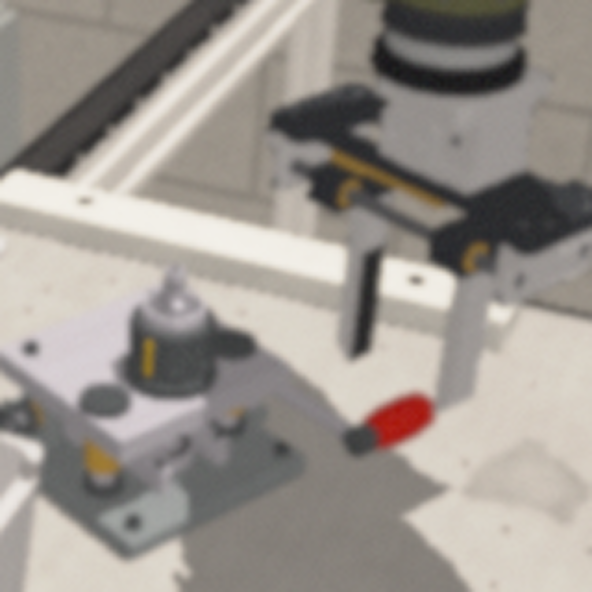

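>>> play_rows([
  [[12,0,0,0,0,0,60],[16,0,0,0,0,0,50],[12,0,0,0,0,0,40],[3,0,0,0,0,0,40],[0,0,0,0,0,0,20],[0,0,0,0,0,0,15],[0,0,0,0,0,0,15],[0,0,0,0,0,0,15]],
], grip_force=40)

```text
time_s: 9.7
ee_pos: [0.4118, -0.3226, 0.0197]
eef_rot: [-1.881, 1.568, 2.364]
force: [-9.3, 2.3, 2.8]
grip_width: 0.0234
```

```bash
python3 - <<'E'
from h import *
delta(fx([-.075,-.106,.0175]),ex)
c=shot('wrist','wrist9.png')
E
```

```text
tool delta mm [ 2.2  0.3 -0.1] t 9.7 q [-0.735  0.477  1.756  0.     0.91  -0.267] pos [ 0.4118 -0.3226  0.0197] F [-9.3  2.3  2.8] M [0.48 1.63 0.07] w 0.0234
[[-1.700e-03  8.928e-01 -4.505e-01]
 [ 1.700e-03 -4.505e-01 -8.928e-01]
 [-1.000e+00 -2.200e-03 -7.000e-04]]
rotvec tool 1 [ 0.0004 -0.0007  0.0022]
rotvec tool -1 [-3.1412e+00 -3.5000e-03 -1.1000e-03]
```

View pics/wrist9.png

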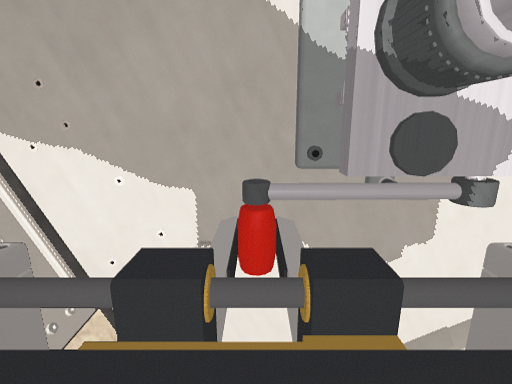

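>>> play_rows([
  [[-11.3,0.5,0,0,0,0,15],[-11.2,1.5,0,0,0,0,15],[-11.1,2.5,0,0,0,0,15],[-10.8,3.4,0,0,0,0,15]],
], grip_force=50)

```text
time_s: 10.15
ee_pos: [0.4187, -0.3261, 0.0644]
eef_rot: [-1.894, 1.568, 2.351]
force: [-5.8, 1.7, -4.2]
grip_width: 0.0231
```

```bash
python3 - <<'E'
from h import *
delta(fx([.055-.12216,-.106,.0197+.04446]),ex)
c=shot('wrist','wrist10.png')
E
```

```text
tool delta mm [ 0.2  0.3 -0.1] t 10.15 q [-0.731  0.421  1.712  0.     1.011 -0.263] pos [ 0.4187 -0.3261  0.0644] F [-5.8  1.7 -4.2] M [0.39 1.1  0.09] w 0.0231
[[-2.000e-03  8.927e-01 -4.506e-01]
 [ 2.000e-03 -4.506e-01 -8.927e-01]
 [-1.000e+00 -2.700e-03 -9.000e-04]]
rotvec tool 1 [ 0.0002 -0.0009  0.0027]
rotvec tool -1 [-3.1414e+00 -4.2000e-03 -1.4000e-03]
```

View pics/wrist10.png

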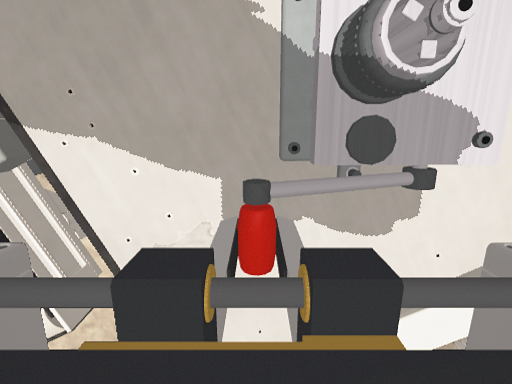

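The lever follows and the handle is held, at (257,240) in the wrist view. I'm continuing along the arc.

>>> play_rows([
  [[-10.5,4.3,0,0,0,0,15],[-10.1,5.2,0,0,0,0,15],[-9.6,6.1,0,0,0,0,15],[-9.0,6.9,0,0,0,0,15],[-8.4,7.7,0,0,0,0,15],[-7.7,8.4,0,0,0,0,15]],
])

```text
time_s: 10.8
ee_pos: [0.4539, -0.3437, 0.1201]
eef_rot: [-2.309, 1.569, 1.935]
force: [-3.6, 2.8, -4.9]
grip_width: 0.023
```

```bash
python3 - <<'E'
from h import *
delta(fx([.055-.08356,-.106,.0197+.13*np.sin(np.radians(50))]),ex)
E
```

```text
tool delta mm [ 0.9 -0.4  0. ] t 10.8 q [-7.130e-01  4.250e-01  1.558e+00  1.000e-03  1.159e+00 -2.460e-01] pos [ 0.4539 -0.3437  0.1201] F [-3.6  2.8 -4.9] M [0.53 0.56 0.07] w 0.023
[[-5.000e-04  8.927e-01 -4.506e-01]
 [ 1.300e-03 -4.506e-01 -8.927e-01]
 [-1.000e+00 -1.000e-03 -9.000e-04]]
rotvec tool 1 [ 0.0002 -0.0009  0.001 ]
rotvec tool -1 [-3.1413e+00 -1.6000e-03 -1.4000e-03]
```

>>> play_rows([
  [[-6.9,9.0,0,0,0,0,15],[-6.1,9.6,0,0,0,0,15],[-5.2,10.1,0,0,0,0,15],[-4.3,10.5,0,0,0,0,15],[-3.4,10.8,0,0,0,0,15],[-2.5,11.1,0,0,0,0,15],[0,0,0,0,0,0,15]],
])

```text
time_s: 11.5
ee_pos: [0.5094, -0.3715, 0.1482]
eef_rot: [2.49, 1.57, 0.452]
force: [-0.9, 3.0, -0.2]
grip_width: 0.0233
```

```bash
python3 - <<'E'
from h import *
delta(fx([.055,-.106,.0197+.13]),ex)
for n in ['wrist','scene']: c=shot(n,n+'11.png')
s=cv2.imread('pics/scene11.png');cv2.imwrite('pics/scz11.png',cv2.resize(s[90:250,250:410],None,fx=3.7,fy=3.7,interpolation=cv2.INTER_CUBIC))
E
```

```text
tool delta mm [-1.5 21.1  0.2] t 11.5 q [-6.890e-01  5.260e-01  1.340e+00  1.000e-03  1.275e+00 -2.220e-01] pos [ 0.5094 -0.3715  0.1482] F [-0.9  3.  -0.2] M [0.61 0.06 0.04] w 0.0233
[[ 1.100e-03  8.929e-01 -4.503e-01]
 [ 6.000e-04 -4.503e-01 -8.929e-01]
 [-1.000e+00  8.000e-04 -1.000e-03]]
rotvec tool 1 [ 0.0006 -0.001  -0.0008]
rotvec tool -1 [-3.141e+00  1.200e-03 -1.600e-03]
```

View pics/wrist11.png

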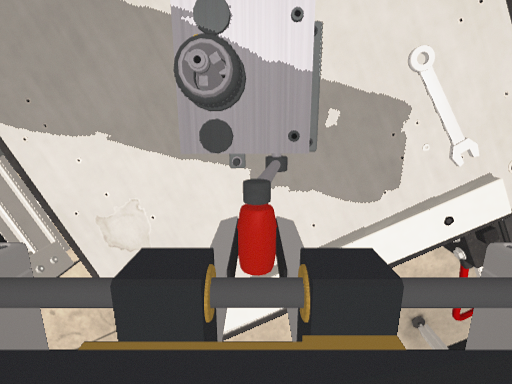

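View pics/scz11.png

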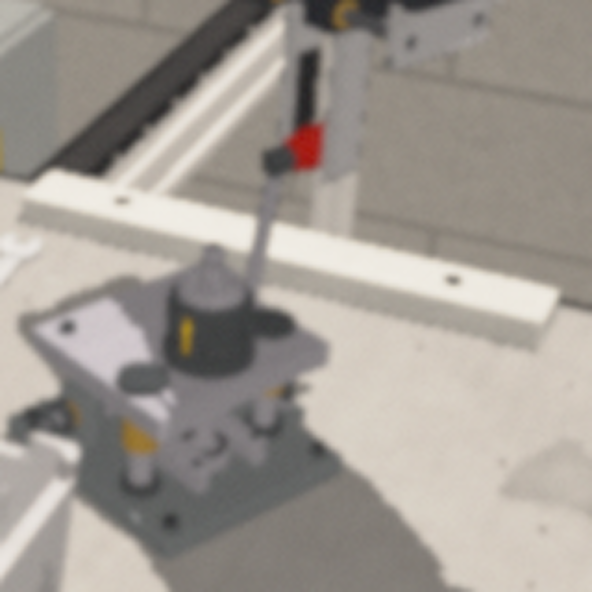

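>>> play_rows([
  [[-1.3,10.6,0,0,0,0,15],[-0.4,10.6,0,0,0,0,15],[0,0,0,0,0,0,15],[0,0,0,0,0,0,15],[0,0,0,0,0,0,15]],
])

```text
time_s: 12.1
ee_pos: [0.5276, -0.3807, 0.1498]
eef_rot: [2.311, 1.569, 0.272]
force: [0.6, 5.7, -1.0]
grip_width: 0.0232
```

```bash
python3 - <<'E'
from h import *
delta(fx([.055,-.106,.0197+.13]),ex)
for n in ['wrist','scene','top']: c=shot(n,n+'12.png')
s=cv2.imread('pics/scene12.png');cv2.imwrite('pics/scz12.png',cv2.resize(s[90:250,250:410],None,fx=3.7,fy=3.7,interpolation=cv2.INTER_CUBIC))
E
```

```text
tool delta mm [0.1 0.7 0.2] t 12.1 q [-6.820e-01  5.690e-01  1.270e+00  1.000e-03  1.302e+00 -2.150e-01] pos [ 0.5276 -0.3807  0.1498] F [ 0.6  5.7 -1. ] M [ 0.85 -0.19  0.12] w 0.0232
[[ 1.500e-03  8.927e-01 -4.506e-01]
 [ 4.000e-04 -4.506e-01 -8.927e-01]
 [-1.000e+00  1.200e-03 -1.100e-03]]
rotvec tool 1 [ 0.0003 -0.0011 -0.0012]
rotvec tool -1 [-3.1413e+00  1.8000e-03 -1.7000e-03]
```

View pics/wrist12.png

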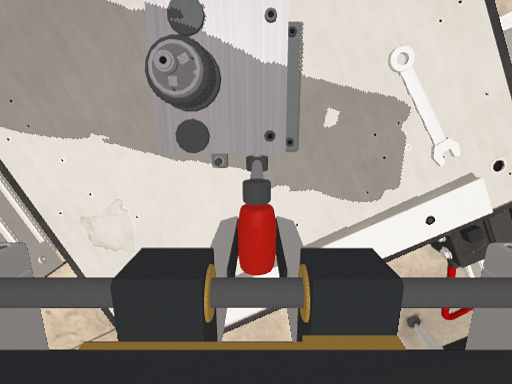

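View pics/scz12.png

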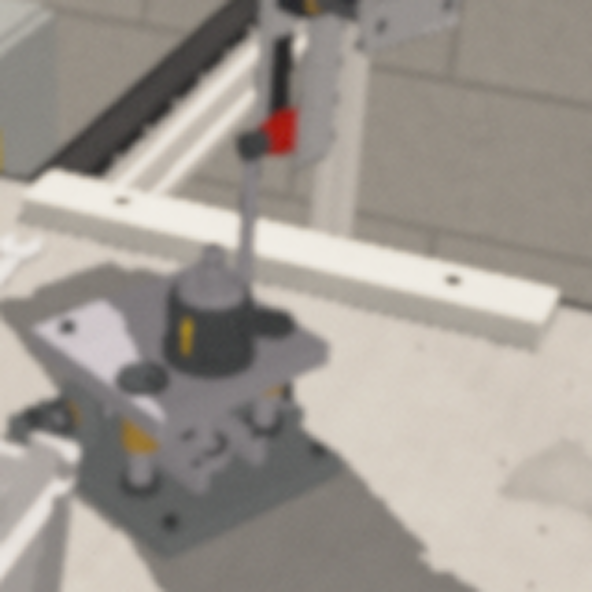

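```bash
python3 - <<'E'
from h import *
s=cv2.imread('pics/scene12.png');w=cv2.imread('pics/wrist12.png')
a=cv2.resize(s[145:215,280:345],None,fx=6,fy=6,interpolation=cv2.INTER_CUBIC);b=cv2.resize(w[25:120,140:227],(390,420),interpolation=cv2.INTER_CUBIC)
cv2.imwrite('pics/cmp.png',np.hstack([a,b]))
c=load('scene12');print(proj(c,[fx([0,0,.152]),fx([0,0,.148]),fx([0,0,.138]),fx([0,0,.028]),fx([0,0,.024])]))
c=load('wrist12');print(proj(c,[fx([0,0,.152]),fx([0,0,.148]),fx([0,0,.138])]))
E
```

```text
[[307.8623313  155.9639169 ]
 [307.76628241 157.76130231]
 [307.52825007 162.21565771]
 [305.0927213  207.79228228]
 [305.01001782 209.33993215]]
[[162.14295666  61.80468376]
 [164.32870349  63.28821313]
 [169.37343427  66.7122173 ]]
```

View pics/cmp.png

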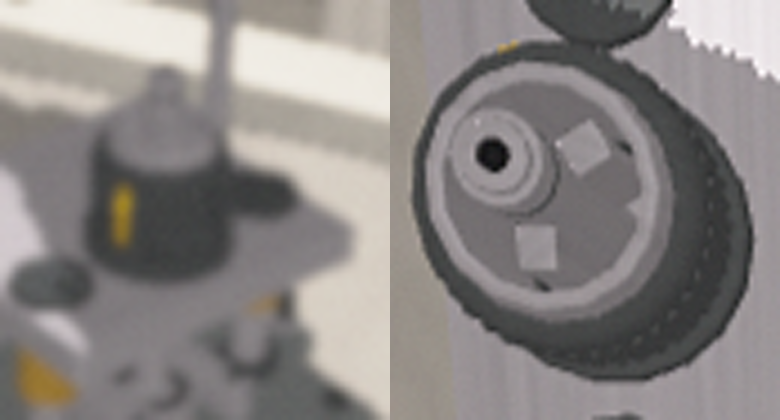

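View pics/top12.png

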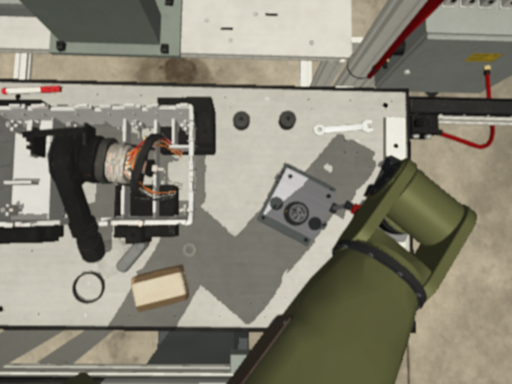

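```bash
python3 - <<'E'
from h import *
delta(fx([.055,-.106,.0197+.13]),ex)
print(hand_in())
E
```

```text
tool delta mm [0.1 0.8 0.2] t 12.25 q [-6.820e-01  5.690e-01  1.270e+00  1.000e-03  1.302e+00 -2.150e-01] pos [ 0.5275 -0.3807  0.1498] F [-0.   4.8 -1.6] M [ 0.88 -0.22  0.01] w 0.0233
[[ 1.500e-03  8.928e-01 -4.505e-01]
 [ 5.000e-04 -4.505e-01 -8.928e-01]
 [-1.000e+00  1.100e-03 -1.100e-03]]
rotvec tool 1 [ 0.0003 -0.0011 -0.0011]
rotvec tool -1 [-3.1413e+00  1.7000e-03 -1.8000e-03]
the job is handed in; nothing more can be done
None
```

I tightened the chuck on the axle, let go of the sleeve, then swung the lever straight up. The job is handed in at 12.25 s with the handle still held.

- **Sleeve:** I turned it about 1.08 rad clockwise, and the torque rose to about 0.7 N m with no slip visible in the wrist view. By the yellow stripe it stands near 1.3 rad, short of the 1.5 end stop. The stripe shows a turn of about 0.94 rad against the arm's 1.08. I put the difference down to measurement noise, but a small slip is possible. I did not measure the jaw forces; I take the grip as firm from the torque.
- **Lever:** The gripper is within 0.8 mm of the computed top point, about 0.3°. In the wrist view the handle and the cam hub line up at column 257. The force on the tool is about 5 N.
- **Axle:** Its tip is where 152 mm height should put it: row 156 in the scene view, and within 2 pixels in the wrist view. That is the full 14 mm of lift, so the foot should hang about 4 mm above the bearing.
- **Not seen:** The bearing and the axle's foot are hidden under the carriage in every view, so I could not confirm directly that the bearing stayed in its nest.
- **Spares:** By eye, the two rollers and the new bearing look unmoved in the last top view.

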